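# Set the cake warmer to heat four and start it

## Robot

A 6-joint arm with a two-finger parallel gripper is mounted at the origin on the work surface. World frame = base frame: x ahead of the robot, y to its left, z up, the work surface at z = 0. Lengths are in m, angles in degrees, forces in N, time in s.
With the tool pointing down it reaches from about 0.3 to 0.75 m from the base axis. Payload 8.5 kg.
Tool frame: the origin (TCP) lies between the finger pads; the fingertips stand env.finger_overhang ahead of it and the grasp point (between the pads) lies 2 mm behind it (env.finger_overhang is the distance from the TCP to the fingertips, in m); z points along the fingers, y is the line along which they close (so a half turn about z gives the same grasp; the last joint's range is limited). The gripper opens to 85 mm and grips with 20 to 120 N. Pads are 22 mm wide; open, the fingers measure 114 mm over their backs; the gripper's body (76 mm by 85 mm) begins 54 mm behind the grasp point. The pads swing forward as they close: fully open they stand 13 mm farther back than shut.
Start: joints at [-77.195, 21.807, 74.336, -0, 83.858, -12.336], TCP at [0.234, -0.498, 0.224] pointing down, gripper open.
Joint ranges: [-178.18, 178.18], [-50.72, 133.34], [12.68, 142.11], [-81.47, 261.47], [9.98, 163.14], [-165.26, 165.26]. Speed limits (degrees/s): [136.94, 136.94, 180, 180, 180, 180].

## Interface

Orientations are given as a 3x3 rotation matrix whose columns are the frame's x, y, z axes.
In Python, from rig import env gives the robot as it stands. The module is installed in compiled form; this text tells all that it offers.
- The arm moves only by the tool jog_arm, never from a script. Its arguments are lists of equal length, an entry for each row: "hand": the finger opening in m, from 0 to 0.0854; "travel": the shift along the world's x, y, z in m, a list of three; "yaw": the turn about the world's z in rad. A call has exactly 5 rows; each row shifts and turns the commanded pose from where the row before left it; what a row does not reach is not made up. A row lasts 1/8 s, in which the tool goes at most 62.5 mm and 10.7 degrees, less where a joint would pass 70% of its speed; a pose out of reach is approached as far as the arm can. A call is refused whole if a number of a shift passes 0.0625 or a number of a turn 0.188, either way. A call with a gripper value outside its range is refused whole. The fingers move at their own pace and stop on an object; "grip_force" is the grip in N (left out, the last holds). Time passes only in rows, so rows that do not move let the fingers close, or fill a call up. It gives the time, the measured TCP pose, the force, the opening and the grip force at its end, in the units of the state.
- env.observe(): the state, without advancing time (a new reading comes with each control period).
- env.get_image(name): name is "side" or "top" or "wrist"; returns the picture (480x640x3 uint8, red, green, blue); there is no depth.
- env.calibration(name): a dict with "fx", "fy", "cx", "cy" (pixels), "k1" (the pictures are not rectified: a ray, as slopes to the right and down, at radius r is drawn at 1 + k1 r^2 times it, then the intrinsics apply), "position" and "rotation" of the camera in the world; the wrist camera has in their place "hand_eye" (4x4, takes a point from camera to tool coordinates, whose origin is the TCP and whose axes are the flange's). Camera axes: x right, y down, z forward; pixel columns grow to the right and rows downward; lengths in m; the calibration is good to about 2 mm. A picture is of the moment at which its call begins: read the wrist's pose just before it. calibration takes no time and is no camera call.
- env.close_job(): hands the job in; it is judged then, once.
The state is a dict: "time_s": time; "q": joint angles; "qvel": joint speeds; "joint_efforts": joint torques, N m; "position": TCP position; "tool_rot": TCP orientation; "ft_force": force on the tool from outside, world axes, zero at the start; "wrist_torque": the same for the moment, N m; "grip_width": finger opening in m; "gripper_force": force on a finger pad.
Only numpy, scipy, OpenCV 4.12 (cv2) and the standard library are available. Lean on these libraries where they do the work, as an engineer would, in place of code of your own. Each camera call takes 0.05 s, during which the arm holds its last target. There are 200 camera calls.

## Task

The brownies on the bar's food warmer need heat setting four: with a fingertip, push the selector's lever round clockwise, click by click, until it rests at the fourth position after off, without ever running past it. Only then press the green start button fully down with a fingertip and let it come back up. Push gently, lift nothing, and leave the brownies, the pot, the glasses and the other things around where they are.

Things in the scene. Friction and masses are not known exactly. Their poses are not given: they have to be found in the camera images.
- warmer: Fixed steel food warmer, 380 (x) x 460 (y) x 60 mm high, yaw within 16 degrees. Origin at the centre of its underside, -x side nearest the robot, z up. On its -x side a flat grey control deck (top at z = 60 mm) with the selector at (-110, 100) mm and the start button at (-110, -165) mm; on its +x side a black hot plate, 4 mm higher, with a board of brownies.
- selector_axis (a point): Point on the selector's vertical axis at deck level (60 mm above the counter); axes as the warmer's. Painted bars on the deck from 66 mm out mark the positions: white off, yellow 1 and 2, orange 3 and 4, red 5 and 6, each longer than the last. Only the low sauce pot on the -y side and the tray on the +x side stand within 130 mm of the axis, none within 95 mm.
- selector (a joint): Selector angle in rad, growing clockwise from above: 0 = off, a click each 0.524 (30 degrees), positions 0 to 6, stops at both ends; setting four = 2.094. Lever points along the warmer's +y at off, +x at three, -y at six. Starts at off, one or two. Leaving a click takes 2 to 3 N at the lever's end; past halfway (0.262 rad) it snaps on to the next position by itself and stays there.
- lever_end (a point): Top edge of the lever's outer end, 60 mm from the axis, 36 mm above the deck; its y axis points outward along the lever. The white wing lever (black line along its top) is 12 mm thick, runs from 14 mm behind the axis to 60 mm in front, with upright sides from 8 to 36 mm above the deck, on a round black skirt, radius 30 mm, 8 mm high.
- start (a joint): Travel of the green start button in m: 0 = up, 0.006 = fully down. A spring button, 5 N when fully down, that comes back up when let go; it moves straight down.
- start_top (a point): Centre of the top face of the round green start button (32 mm across, in a black housing); moves with it.
- tray: Bystander: loose wooden board 150 x 360 x 12 mm on the hot plate with dark and caramel brownies on it, 38 mm high in all. Origin at the centre of its underside.
- sauce_pot: Bystander: small white open pot, 48 mm across, 35 mm high, on the deck between selector and button. Origin at the centre of its underside.
- tumbler_a: Bystander: green glass tumbler, 72 mm across, 90 mm high, on the counter beside the warmer. Origin at the centre of its underside.
- tumbler_b: Bystander: blue tumbler, 72 mm across, 90 mm high, on the counter beside the warmer. Origin at the centre of its underside.
- syrup: Bystander: amber syrup bottle with red cap, 56 mm across, 130 mm high, on the counter beside the warmer. Origin at the centre of its underside.
- sugar_jar: Bystander: clear sugar jar with metal lid, 64 mm across, 90 mm high, on the counter beside the warmer. Origin at the centre of its underside.
- spoon: Bystander: spoon 170 mm long lying on the counter on the robot's side of the warmer. Origin under its middle.

How it is judged (in metres and radians):
On the way, in this order (a step that is already met when the one before it is completed fails the run):
1. the selector rests at setting four, the button not yet pressed (value of joint selector between 1.974 and 2.214 rad and velocity of joint selector between -0.2 and 0.2 rad/s and value of joint start below 0.003 m), for 0.4 s.
2. the start button is pressed down (over 4.5 of its 6 mm) (value of joint start above 0.0045 m and value of joint selector between 1.894 and 2.294 rad), for 0.05 s.
At the end, for the whole second after the job is handed in: The selector rests at setting four (2.094 rad, within 0.12), the button has been pressed and is up again (under 2 mm down), and each bystander stands still within 20 mm of where it started (value of joint selector between 1.974 and 2.214 rad and value of joint start below 0.002 m and distance of each of tray, sauce_pot, tumbler_a, tumbler_b, syrup, sugar_jar, spoon from where it was at the start of the episode below 0.02 m and linear speed of each of tray, sauce_pot, tumbler_a, tumbler_b, syrup, sugar_jar, spoon below 0.03 m/s); the robot touches nothing.
It fails at once if the selector ran past setting four, over the hump towards five (above 2.38 rad) (value of joint selector above 2.38 rad).
It fails at once if the start button went down (over 3 mm) while the selector was not at setting four (within 0.2 rad) (value of joint start above 0.003 m and not (value of joint selector between 1.894 and 2.294 rad)).
It fails at once if the fingers pushed or squeezed the warmer or its controls with over 30 N (contact force between the fingers and warmer above 30 N).
It fails at once if a bystander was moved over 30 mm or lifted (distance of any of tray, sauce_pot, tumbler_a, tumbler_b, syrup, sugar_jar, spoon from where it was at the start of the episode above 0.03 m).
It also fails if it takes over 67 s, if anything falls off the work surface, if the arm or the gripper's body presses on something with over 40 N, if the wrist force passes 120 N, or if a joint passes its speed limit or range.

## Working session

There is one attempt and no reset: what is moved stays moved. The work goes in short steps, Python scripts to look and compute and a tool call to move; the robot and the scene stay as the last step left them, time stands still between calls to the robot, and variables do not carry over. Pictures are saved under pics/ and viewed, at most 10 in all, crops included, and the job is handed in when it is done.

Besides the shell and the picture viewer there is one more tool, called after "Call:" as name(argument=value, ...) on one line, values as JSON. jog_arm: Moves the arm, as the interface text tells. Its arguments: {"type":"object","properties":{"hand":{"type":"array"},"travel":{"type":"array"},"yaw":{"type":"array"},"grip_force":{"type":"number"}},"required":["hand","travel","yaw"]}

```bash
mkdir -p pics
cat > h.py <<'E'
import numpy as np, cv2
from rig import env
def save(name,fn):
    im=env.get_image(name); cv2.imwrite('pics/'+fn,im[:,:,::-1]); return im
def ray(c,uv):
    K=np.array([[c['fx'],0,c['cx']],[0,c['fy'],c['cy']],[0,0,1.]])
    p=cv2.undistortPoints(np.array([[uv]],float),K,np.array([c['k1'],0,0,0,0.]))[0,0]
    return np.array([p[0],p[1],1.])
def onz(c,uv,z):
    d=np.array(c['rotation'])@ray(c,uv); o=np.array(c['position']); return o+d*(z-o[2])/d[2]
E
python3 - <<'E'
from h import *
s=env.observe(); print(s['time_s'],s['position'],s['grip_width'],env.finger_overhang,np.round(s['tool_rot'],3).tolist())
save('top','top0.png'); save('side','side0.png')
for n in('top','side'): print({k:np.round(v,3).tolist() for k,v in env.calibration(n).items()})
E
```

```text
0.0 [ 0.23360764 -0.49757252  0.22351067] 0.08532579059790146 0.017 [[0.905, 0.425, -0.0], [0.425, -0.905, 0.001], [0.0, -0.001, -1.0]]
{'fx': 463.022, 'fy': 463.022, 'cx': 318.376, 'cy': 242.724, 'k1': -0.116, 'position': [0.467, 0.012, 0.963], 'rotation': [[-0.014, -0.996, 0.085], [-0.999, 0.017, 0.034], [-0.035, -0.085, -0.996]]}
{'fx': 531.055, 'fy': 531.055, 'cx': 321.718, 'cy': 236.98, 'k1': -0.156, 'position': [0.012, 0.763, 0.717], 'rotation': [[-0.818, -0.317, 0.48], [-0.575, 0.472, -0.669], [-0.015, -0.823, -0.568]]}
```

View pics/top0.png

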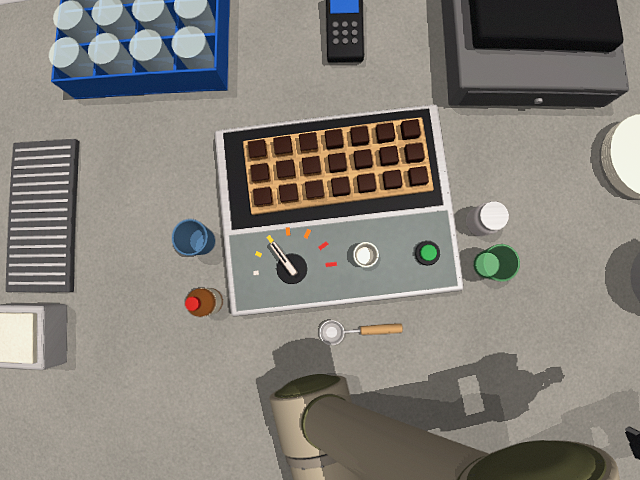

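View pics/side0.png

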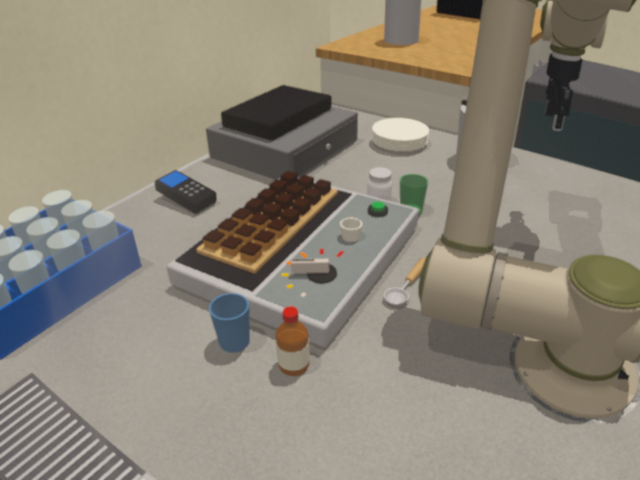

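The top view shows the selector skirt at about (291,268), with the lever pointing to (271,240), near the second yellow mark at (270,240). The button is at (428,253) and the pot at (365,255). The side view agrees. Next I fit the warmer pose.

Run:
```python
from h import *
c=env.calibration('top')
im=cv2.imread('pics/top0.png')
hsv=cv2.cvtColor(im,cv2.COLOR_BGR2HSV)
g=cv2.inRange(hsv,(50,120,60),(75,255,255)); g[:,:400]=0;g[:,445:]=0
m=cv2.moments(g,True); b=(m['m10']/m['m00'],m['m01']/m['m00'])
B=onz(c,b,.07); print('button',b,B)
marks=[(256,273),(258,254),(269.5,239.5),(288,232),(307,234),(323,245),(331,265)]
M=np.array([onz(c,p,.06)[:2] for p in marks])
A=onz(c,(291,268),.066)[:2]; print('skirt',A)
d=B[:2]-A; yaw=np.arctan2(d[1],d[0])+np.pi/2; print('yaw from axis->button',np.degrees(yaw),np.linalg.norm(d))
for p in M:
    v=p-A; print(np.linalg.norm(v).round(4), np.degrees(np.pi/2+yaw-np.arctan2(v[1],v[0])).round(1))
for n,p,z in(('lever tip',(271,241),.096),('pot',(365,254),.095)): 
    P=onz(c,p,z)[:2]; v=P-A; print(n,P,np.linalg.norm(v),np.degrees(np.pi/2+yaw-np.arctan2(v[1],v[0])))
for p in[(217,132),(437,107),(462,288),(233,314)]: print(onz(c,p,.06)[:2].round(3))
cr=im[210:330,210:480]; cv2.imwrite('pics/crop0.png',cv2.resize(cr,None,fx=2.9,fy=2.9,interpolation=cv2.INTER_CUBIC))
```

```text
button (428.22727272727275, 252.28181818181818) [ 0.52112381 -0.16956632  0.07      ]
skirt [0.49526787 0.09640792]
yaw from axis->button 5.552402290462559 0.2672280373728117
0.0702 -1.5
0.0715 29.2
0.071 58.8
0.0713 90.9
0.0736 121.0
0.0767 150.3
0.0779 182.0
lever tip [0.5458698  0.13106049] 0.061329903995564206 61.1487712858976
pot [ 0.51842944 -0.04563241] 0.14391633404877488 176.29107146583442
[0.775 0.247]
[ 0.816 -0.202]
[ 0.451 -0.236]
[0.407 0.212]
```

View pics/crop0.png

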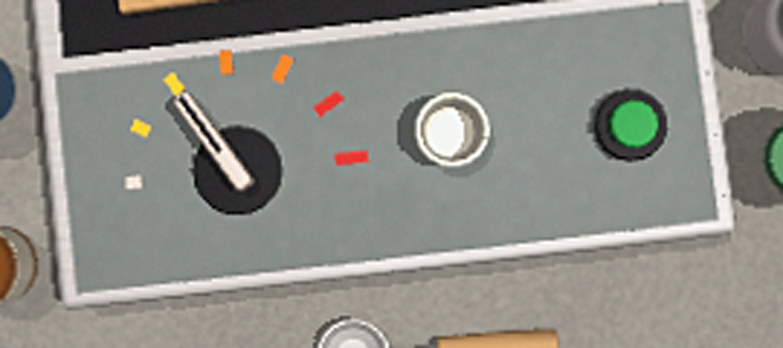

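The lever is at position two (about 60°), the axis is at (0.495, 0.096) and the warmer yaw is about 5.5°. I'll close the fingers and move above the lever's counter-clockwise side.

Call:
jog_arm(hand=[0, 0, 0, 0, 0], travel=[[0.019, 0.043, 0.002], [0.019, 0.043, 0.002], [0.019, 0.043, 0.002], [0.019, 0.043, 0], [0.019, 0.043, 0]], yaw=[0.117, 0.117, 0.117, 0.117, 0.117], grip_force=20)

```text
time_s: 0.72
position: [0.329, -0.2813, 0.23]
tool_rot: [[0.517, 0.856, -0.0], [0.856, -0.517, 0.0], [0.0, -0.0, -1.0]]
ft_force: [0.7, -0.1, -0.6]
grip_width: -0.0002
gripper_force: 0.0
```

Call:
jog_arm(hand=[0, 0, 0, 0, 0], travel=[[0.019, 0.043, 0], [0.019, 0.043, 0], [0.019, 0.043, 0], [0.019, 0.043, 0], [0.019, 0.043, 0]], yaw=[0.117, 0.117, 0.117, 0.117, 0.117])

```text
time_s: 1.35
position: [0.424, -0.0664, 0.23]
tool_rot: [[-0.042, 0.999, -0.0], [0.999, 0.042, 0.0], [0.0, -0.0, -1.0]]
ft_force: [0.6, -0.5, -0.1]
grip_width: 0.0
gripper_force: 0.0
```

Call:
jog_arm(hand=[0, 0, 0, 0, 0], travel=[[0.019, 0.043, 0], [0.019, 0.043, 0], [0.019, 0.043, 0], [0.019, 0.043, 0], [0.019, 0.043, 0]], yaw=[0.117, 0.117, 0.117, 0.117, 0.117])

```text
time_s: 1.98
position: [0.519, 0.1487, 0.2298]
tool_rot: [[-0.587, 0.81, -0.001], [0.81, 0.587, -0.0], [0.0, -0.001, -1.0]]
ft_force: [1.2, -0.2, -0.5]
grip_width: 0.0
gripper_force: 0.0
```

Run:
```python
from h import *
s=env.observe(); save('wrist','w1.png'); R=np.array(s['tool_rot'])
print(s['time_s'],s['position'],np.degrees(np.arctan2(R[1,0],R[0,0])),s['grip_width'],s['ft_force'])
cw=env.calibration('wrist'); T=np.array(cw['hand_eye']); print(T.round(3).tolist())
np.savez('w1.npz',p=s['position'],R=R)
```

```text
1.975 [0.51897597 0.14869249 0.22981131] 125.92534947354685 4.9546917949141513e-05 [ 1.20026053 -0.19435679 -0.50211749]
[[-0.001, -0.955, -0.296, 0.074], [1.0, -0.001, 0.0, -0.0], [-0.001, -0.296, 0.955, -0.15], [0.0, 0.0, 0.0, 1.0]]
```

View pics/w1.png

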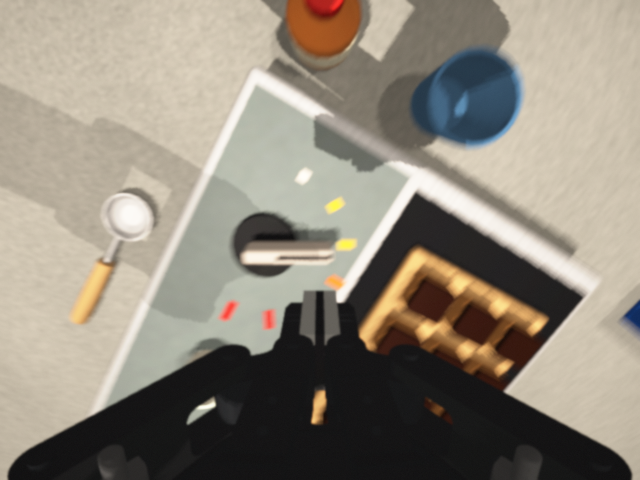

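The wrist view shows the skirt centre at about (263,244), the lever pointing right with its tip at about (333,256), and the closed fingertips at (320,292). I'll check the geometry with these.

Run:
```python
from h import *
cw=env.calibration('wrist'); d=np.load('w1.npz'); T=np.array(cw['hand_eye'])
c=dict(cw); c['rotation']=d['R']@T[:3,:3]; c['position']=d['p']+d['R']@T[:3,3]
A=onz(c,(263,244),.067)[:2]; L=onz(c,(333,257),.096)[:2]; L2=onz(c,(243,258),.096)[:2]
print(A,L,L2,np.degrees(np.arctan2(*(L-L2)[::-1])),np.linalg.norm(L-A),np.linalg.norm(L-L2))
for n,p in (('white',(304,176)),('y1',(335,205)),('y2',(347,244)),('o3',(335,282)),('r5',(268,319)),('r6',(229,310))):
    P=onz(c,p,.06)[:2];v=P-A; print(n,np.linalg.norm(v).round(4),np.degrees(np.arctan2(v[1],v[0])).round(1))
# fingertip size at tip plane
for p in ((302,292),(338,292),(320,292)):
    print(((onz(c,p,d['p'][2]-.017)-d['p'])@d['R']).round(4))
```

```text
[0.49379914 0.09809444] [0.54438515 0.13244408] [0.48542501 0.08873976] 36.547762720115045 0.06114606896278055 0.07339186312607618
white 0.0696 93.9
y1 0.0721 63.7
y2 0.0751 34.1
o3 0.0759 4.3
r5 0.0787 -54.0
r6 0.0784 -82.4
[-0.0043 -0.0086  0.017 ]
[-0.0043  0.0092  0.017 ]
[-0.0043  0.0003  0.017 ]
```

Call:
jog_arm(hand=[0, 0, 0, 0, 0], travel=[[0, 0, -0.04], [0, 0, -0.04], [0, 0, -0.03], [0, 0, -0.015], [0, 0, -0.01]], yaw=[0, 0, 0, 0, 0])

```text
time_s: 2.65
position: [0.5189, 0.1471, 0.0948]
tool_rot: [[-0.583, 0.812, 0.0], [0.812, 0.583, 0.0], [-0.0, 0.0, -1.0]]
ft_force: [-0.8, -0.4, 0.3]
grip_width: 0.0001
gripper_force: 0.0
```

```bash
cat > st.py <<'E'
from h import *
A=np.array([.4945,.0972])
s=env.observe(); p=np.array(s['position']); R=np.array(s['tool_rot']); v=p[:2]-A
print(s['time_s'],p.round(4),'yawx',np.degrees(np.arctan2(R[1,0],R[0,0])).round(1),'F',np.round(s['ft_force'],1),'r',np.linalg.norm(v).round(4),'pol',np.degrees(np.arctan2(v[1],v[0])).round(1))
y=R[:2,0]; print('lever-normal offset',v@y,'along',v@R[:2,1])
E
python3 - <<'E'
# rigid rotation plan: finger centre at along=a, offset=o for lever world angle phi
import numpy as np
A=np.array([.4945,.0972]);a=.050
for o in(.017,):
  for th in range(56,124,4):
    ph=np.radians(95.5-th);u=np.array([np.cos(ph),np.sin(ph)]);n=np.array([-u[1],u[0]])
    print(th,(A+a*u+o*n).round(4))
E
python3 st.py
```

```text
56 [0.5223 0.1421]
60 [0.5253 0.1401]
64 [0.5282 0.1378]
68 [0.531  0.1354]
72 [0.5336 0.1327]
76 [0.536  0.1299]
80 [0.5381 0.1269]
84 [0.5401 0.1238]
88 [0.5419 0.1206]
92 [0.5434 0.1172]
96 [0.5446 0.1138]
100 [0.5457 0.1102]
104 [0.5465 0.1066]
108 [0.547 0.103]
112 [0.5473 0.0993]
116 [0.5473 0.0956]
120 [0.547  0.0919]
2.65 [0.5189 0.1471 0.0948] yawx 125.7 F [-0.8 -0.4  0.3] r 0.0555 pol 64.0
lever-normal offset 0.026312555855616468 along 0.04888999897619533
```

Call:
jog_arm(hand=[0, 0, 0, 0, 0], travel=[[0.002, -0.0023, 0], [0.002, -0.0023, 0], [0.0024, -0.0024, 0], [0.0029, -0.0023, 0], [0.0028, -0.0024, 0]], yaw=[0, 0, 0, -0.07, -0.07])

```text
time_s: 3.28
position: [0.5312, 0.1352, 0.0956]
tool_rot: [[-0.462, 0.887, 0.001], [0.887, 0.462, 0.0], [-0.0, 0.001, -1.0]]
ft_force: [-0.5, -0.4, 0.2]
grip_width: -0.0001
gripper_force: 0.0
```

Run:
```python
import st
im=st.save('top','top1.png')[210:330,210:480,::-1]
st.cv2.imwrite('pics/crop1.png',st.cv2.resize(im,None,fx=2.9,fy=2.9,interpolation=2))
```

```text
3.275 [0.5312 0.1352 0.0956] yawx 117.5 F [-0.5 -0.4  0.2] r 0.0528 pol 46.0
lever-normal offset 0.016730722020121398 along 0.05009097284256983
```

View pics/crop1.png

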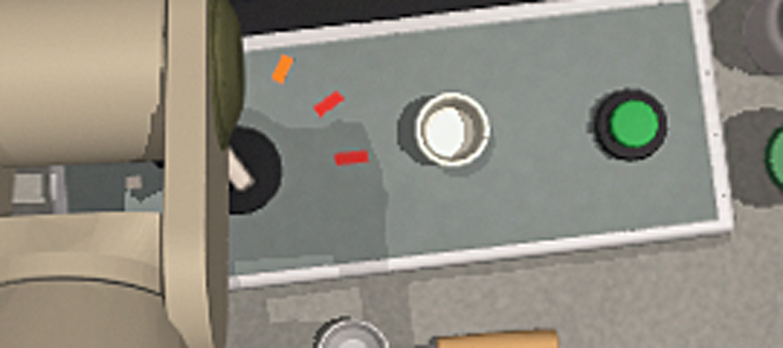

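The arm hides most of the lever from the top camera; its tail at (240,170) looks unmoved, and there's no contact force yet. The wrist camera sees the push side, so I'll use it from here.

Call:
jog_arm(hand=[0, 0, 0, 0, 0], travel=[[0.0026, -0.0027, 0], [0.0024, -0.0028, 0], [0, 0, 0], [0, 0, 0], [0, 0, 0]], yaw=[-0.07, -0.07, 0, 0, 0])

```text
time_s: 3.95
position: [0.5357, 0.13, 0.0952]
tool_rot: [[-0.337, 0.941, -0.0], [0.941, 0.337, -0.0], [-0.0, -0.0, -1.0]]
ft_force: [0.1, -0.3, -0.7]
grip_width: 0.0001
gripper_force: 0.0
```

Run:
```python
import st
st.save('wrist','w2.png')
```

```text
3.95 [0.5357 0.13   0.0952] yawx 109.7 F [ 0.1 -0.3 -0.7] r 0.0527 pol 38.6
lever-normal offset 0.017011598134870645 along 0.04983588783491774
```

View pics/w2.png

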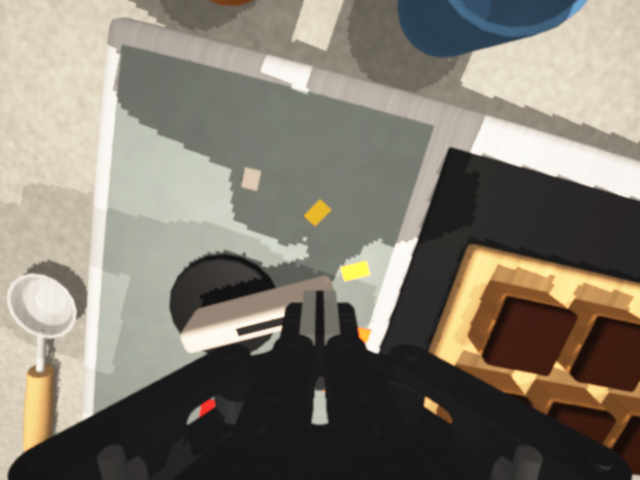

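The wrist view shows the fingertips (302–338, row 290) overlapping the lever's end at (330,285), and the lever is still at about 60°. By my geometry I should have touched it, but there's no force. I'll check the fingertip height from the side and project where the tip should appear.

Run:
```python
import st; from h import *
im=save('side','side1.png')[:,:,::-1]
c=env.calibration('side'); s=env.observe(); p=np.array(s['position']); R=np.array(s['tool_rot'])
def proj(c,X):
    X=np.array(X); q=(X-c['position'])@np.array(c['rotation']); a=q[:2]/q[2]; a=a*(1+c['k1']*(a@a)); return np.array([c['fx']*a[0]+c['cx'],c['fy']*a[1]+c['cy']])
cw=dict(env.calibration('wrist')); T=np.array(cw['hand_eye']); cw['rotation']=R@T[:3,:3]; cw['position']=p+R@T[:3,3]
for z in(.017,.0,-.02):
  for x in(-.011,0,.011): print(z,x,'wrist',proj(cw,p+R@[x,.0,z]).round(),'side',proj(c,p+R@[x,0,z]).round())
big=cv2.resize(im[190:310,250:400],None,fx=5,fy=5,interpolation=2); cv2.imwrite('pics/side1c.png',big)
for h in(.096,.068):print('lever end side view',proj(c,[*(np.array([.4945,.0972])+.06*np.array([.814,.581])),h]))
```

```text
4.0 [0.5357 0.13   0.0952] yawx 109.7 F [0.7 0.2 1. ] r 0.0527 pol 38.5
lever-normal offset 0.017009985748801165 along 0.049854648295231785
0.017 -0.011 wrist [319. 304.] side [295. 265.]
0.017 0 wrist [319. 284.] side [294. 268.]
0.017 0.011 wrist [319. 263.] side [292. 272.]
0.0 -0.011 wrist [319. 322.] side [295. 258.]
0.0 0 wrist [319. 300.] side [293. 262.]
0.0 0.011 wrist [319. 277.] side [291. 265.]
-0.02 -0.011 wrist [319. 346.] side [294. 250.]
-0.02 0 wrist [319. 322.] side [293. 253.]
-0.02 0.011 wrist [319. 297.] side [291. 257.]
lever end side view [289.35235132 260.3905864 ]
lever end side view [290.06304512 271.71940405]
```

View pics/side1c.png

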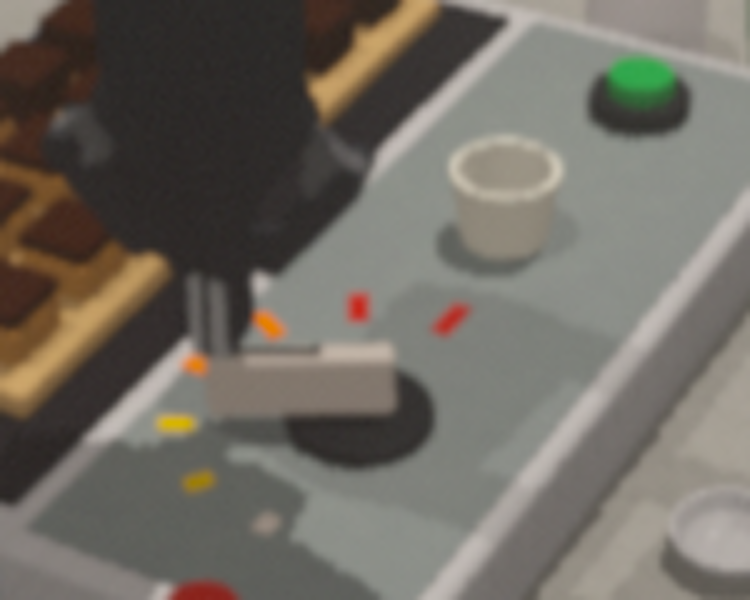

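In the side view the fingertips end at crop (210,357), right at the lever's top edge. So the shut tips really sit at about TCP level, not 17 mm ahead, and they passed over the lever. I'll retreat to the counter-clockwise side and come back lower, at TCP z ≈ 0.079, which clears the deck under either reading.

Call:
jog_arm(hand=[0, 0, 0, 0, 0], travel=[[-0.006, 0.007, 0.003], [-0.006, 0.007, 0], [-0.0055, 0.006, 0], [0, 0, 0], [0, 0, 0]], yaw=[0.1, 0.1, 0.08, 0, 0])

```text
time_s: 4.68
position: [0.5185, 0.1498, 0.0982]
tool_rot: [[-0.582, 0.813, 0.0], [0.813, 0.582, -0.0], [-0.0, 0.0, -1.0]]
ft_force: [0.0, -0.1, 0.6]
grip_width: 0.0
gripper_force: 0.0
```

Call:
jog_arm(hand=[0, 0, 0, 0, 0], travel=[[0, 0, -0.006], [0, 0, -0.006], [0, 0, -0.004], [0, 0, -0.003], [0, 0, 0]], yaw=[0, 0, 0, 0, 0])

```text
time_s: 5.3
position: [0.5182, 0.1499, 0.0789]
tool_rot: [[-0.583, 0.812, -0.0], [0.812, 0.583, -0.0], [0.0, -0.0, -1.0]]
ft_force: [-0.7, -0.4, -0.7]
grip_width: -0.0004
gripper_force: 0.0
```

Run:
```python
import st
a=st.save('wrist','w3.png')[200:400,150:450,::-1];b=st.save('side','side3.png')[210:300,250:385,::-1]
a=st.cv2.resize(a,(600,400));b=st.cv2.resize(b,(800,533))[:, :]
st.cv2.imwrite('pics/c3.png',st.np.hstack([st.cv2.resize(a,(400,267)),st.cv2.resize(b,(400,267))]))
```

```text
5.3 [0.5182 0.1499 0.0789] yawx 125.7 F [-0.7 -0.4 -0.7] r 0.0578 pol 65.8
lever-normal offset 0.02897410002004759 along 0.04999563127200028
```

View pics/c3.png

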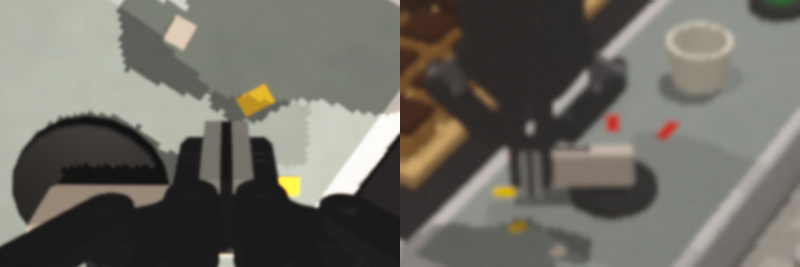

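The fingertips now stand in front of the lever's outer end with good overlap (tip bottom at crop (530,198), lever side at (595,165)). Pushing now.

Call:
jog_arm(hand=[0, 0, 0, 0, 0], travel=[[0.003, -0.004, 0], [0.002, -0.003, 0], [0.002, -0.0028, 0], [0.0029, -0.0023, 0], [0.0028, -0.0024, 0]], yaw=[0, 0, 0, -0.07, -0.07])

```text
time_s: 6.02
position: [0.5309, 0.1355, 0.0791]
tool_rot: [[-0.462, 0.887, -0.001], [0.887, 0.462, 0.001], [0.001, -0.0, -1.0]]
ft_force: [-1.2, 2.7, 1.3]
grip_width: 0.0002
gripper_force: 1.1
```

Call:
jog_arm(hand=[0, 0, 0, 0, 0], travel=[[0.0013, -0.0013, 0], [0.0013, -0.0014, 0], [0.0012, -0.0014, 0], [0.0012, -0.0014, 0], [0, 0, 0]], yaw=[-0.035, -0.035, -0.035, -0.035, 0])

```text
time_s: 6.65
position: [0.536, 0.1297, 0.0791]
tool_rot: [[-0.336, 0.942, -0.0], [0.942, 0.336, -0.0], [-0.0, -0.0, -1.0]]
ft_force: [0.2, -1.6, -0.3]
grip_width: 0.0004
gripper_force: 0.0
```

```bash
cat > lev.py <<'E'
import st; from h import *
# lever angle from the side view: lever is light, low-saturation, at z .068-.096; save crops
b=save('side','sx%d.png'%int(env.observe()['time_s']*100))
E
python3 - <<'E'
import st; from h import *
b=save('side','side4.png')[200:300,250:400,::-1]; a=save('wrist','w4.png')[200:400,150:450,::-1]
cv2.imwrite('pics/c4.png',np.hstack([cv2.resize(a,(400,267)),cv2.resize(b,(400,267))]))
E
```

```text
6.65 [0.536  0.1297 0.0791] yawx 109.6 F [ 0.2 -1.6 -0.3] r 0.0527 pol 38.0
lever-normal offset 0.016634169574536558 along 0.05003274015903097
```

I felt contact of about 3 N, then it released at nominal 76°, which looks like a snap to three. Next I push up to nominal 96° and check the force.

Call:
jog_arm(hand=[0, 0, 0, 0, 0], travel=[[0.0021, -0.003, 0], [0.002, -0.0031, 0], [0.0018, -0.0032, 0], [0.0015, -0.0034, 0], [0.0012, -0.0034, 0]], yaw=[-0.07, -0.07, -0.07, -0.07, -0.07])

```text
time_s: 7.38
position: [0.5446, 0.1141, 0.0792]
tool_rot: [[0.009, 1.0, 0.0], [1.0, -0.009, 0.001], [0.001, 0.0, -1.0]]
ft_force: [0.2, 2.8, 0.6]
grip_width: 0.0002
gripper_force: 1.3
```

Run:
```python
import st; from h import *
b=save('side','side5.png')[200:300,250:400,::-1]; b0=cv2.imread('pics/side4.png')[200:300,250:400]
cv2.imwrite('pics/c5.png',np.hstack([cv2.resize(b0,(400,267)),cv2.resize(b,(400,267))]))
```

```text
7.375 [0.5446 0.1141 0.0792] yawx 89.5 F [0.2 2.8 0.6] r 0.0529 pol 18.6
lever-normal offset 0.017337643741364716 along 0.04994831577667202
```

View pics/c5.png

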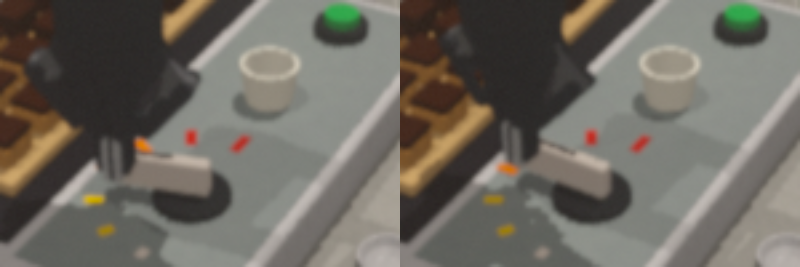

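The left half shows the lever at three. The right half shows it leaving three, with the fingers pushing at 2.8 N and the first orange mark at (508,168) now behind it. Small steps until it snaps.

Call:
jog_arm(hand=[0, 0, 0, 0, 0], travel=[[0.0005, -0.0018, 0], [0.0005, -0.0018, 0], [0.0004, -0.0018, 0], [0.0004, -0.0018, 0], [0, 0, 0]], yaw=[-0.035, -0.035, -0.035, -0.035, 0])

```text
time_s: 8.05
position: [0.5462, 0.1063, 0.079]
tool_rot: [[0.147, 0.989, -0.001], [0.989, -0.147, -0.0], [-0.0, -0.001, -1.0]]
ft_force: [0.5, -0.2, 0.1]
grip_width: 0.0002
gripper_force: 0.1
```

The force dropped to zero, so it snapped to four. I'll back off, lift, and go above the button.

Call:
jog_arm(hand=[0, 0, 0, 0, 0], travel=[[0.001, 0.01, 0], [0.001, 0.008, 0], [0, 0, 0.03], [0, 0, 0.04], [0, 0, 0.04]], yaw=[0, 0, 0, 0, 0])

```text
time_s: 8.68
position: [0.5481, 0.1253, 0.1903]
tool_rot: [[0.146, 0.989, -0.001], [0.989, -0.146, -0.0], [-0.0, -0.001, -1.0]]
ft_force: [0.2, -0.9, -0.1]
grip_width: 0.0002
gripper_force: 0.0
```

Call:
jog_arm(hand=[0, 0, 0, 0, 0], travel=[[-0.005, -0.058, 0], [-0.005, -0.058, 0], [-0.006, -0.058, 0], [-0.006, -0.059, 0], [-0.006, -0.059, 0]], yaw=[0, 0, 0, 0, 0])

```text
time_s: 9.3
position: [0.5201, -0.1687, 0.1892]
tool_rot: [[0.146, 0.989, 0.0], [0.989, -0.146, 0.0], [0.0, 0.0, -1.0]]
ft_force: [0.7, -0.5, -0.1]
grip_width: -0.0002
gripper_force: 0.0
```

Run:
```python
import st; from h import *
s=env.observe();a=save('wrist','w6.png')[:,:,::-1]
t=save('top','top6.png')[210:330,210:480,::-1]
cv2.imwrite('pics/c6.png',np.hstack([cv2.resize(a,(360,270)),cv2.resize(t,(440,270))]))
g=cv2.inRange(cv2.cvtColor(a,cv2.COLOR_BGR2HSV),(50,120,60),(75,255,255))
n,l,q,ce=cv2.connectedComponentsWithStats(g)
cw=dict(env.calibration('wrist')); T=np.array(cw['hand_eye']);R=np.array(s['tool_rot']); cw['rotation']=R@T[:3,:3]; cw['position']=s['position']+R@T[:3,3]
for i in range(1,n):
    if q[i][4]>100: print(q[i],ce[i],onz(cw,ce[i],.075))
```

```text
9.3 [ 0.5201 -0.1687  0.1892] yawx 81.6 F [ 0.7 -0.5 -0.1] r 0.2671 pol -84.5
lever-normal offset -0.259278159630379 along 0.06409732475873502
[ 298  214   43   46 1612] [318.50558313 236.84057072] [ 0.5196242  -0.17326982  0.075     ]
```

View pics/c6.png

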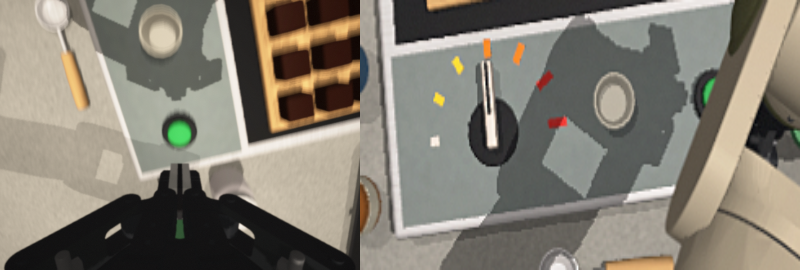

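The right half (top view) shows the lever tip at (486,62) aligned with the first orange mark at (487,48), so it's at three. My push stopped just at the hump, where the detent force is also near zero, and the lever fell back. The button is at (179,132) in the left half, near (0.520, -0.171). I'll go back and push a little farther.

Call:
jog_arm(hand=[0, 0, 0, 0, 0], travel=[[0.0048, 0.06, 0], [0.0048, 0.06, 0], [0.0048, 0.06, 0], [0.0048, 0.06, 0], [0.0048, 0.059, 0]], yaw=[0.03, 0.03, 0.03, 0.03, 0.02])

```text
time_s: 10.02
position: [0.5439, 0.1348, 0.1892]
tool_rot: [[0.005, 1.0, -0.0], [1.0, -0.005, 0.0], [0.0, -0.0, -1.0]]
ft_force: [-0.0, -1.4, -0.4]
grip_width: -0.0001
gripper_force: 0.0
```

Call:
jog_arm(hand=[0, 0, 0, 0, 0], travel=[[0, 0, 0], [0, 0, -0.05], [0, 0, -0.04], [0, 0, -0.02], [0, 0, 0]], yaw=[0, 0, 0, 0, 0])

```text
time_s: 10.65
position: [0.5435, 0.1314, 0.078]
tool_rot: [[0.007, 1.0, -0.003], [1.0, -0.007, -0.0], [-0.0, -0.003, -1.0]]
ft_force: [0.7, 0.3, -0.2]
grip_width: -0.0
gripper_force: 0.0
```

```bash
python3 st.py
```

```text
10.65 [0.5435 0.1314 0.078 ] yawx 89.6 F [ 0.7  0.3 -0.2] r 0.0598 pol 34.9
lever-normal offset 0.03459991373508952 along 0.048753798902933125
```

Call:
jog_arm(hand=[0, 0, 0, 0, 0], travel=[[0, -0.0045, 0], [0, -0.0045, 0], [0, -0.003, 0], [0.0005, -0.003, 0], [0.0006, -0.0026, 0]], yaw=[0, 0, 0, 0, 0])

```text
time_s: 11.28
position: [0.5455, 0.1141, 0.0794]
tool_rot: [[0.007, 1.0, 0.0], [1.0, -0.007, 0.001], [0.001, 0.0, -1.0]]
ft_force: [-1.4, 2.3, 1.2]
grip_width: -0.0
gripper_force: 1.2
```

Call:
jog_arm(hand=[0, 0, 0, 0, 0], travel=[[0.0005, -0.0018, 0], [0.0005, -0.0018, 0], [0.0004, -0.0018, 0], [0.0004, -0.0018, 0], [0, 0, 0]], yaw=[-0.035, -0.035, -0.035, -0.035, 0])

```text
time_s: 11.9
position: [0.5471, 0.1065, 0.079]
tool_rot: [[0.147, 0.989, -0.001], [0.989, -0.147, -0.0], [-0.0, -0.0, -1.0]]
ft_force: [0.4, -0.2, 0.4]
grip_width: 0.0001
gripper_force: 0.2
```

Call:
jog_arm(hand=[0, 0, 0, 0, 0], travel=[[0.0003, -0.0018, 0], [0.0002, -0.0018, 0], [0.0001, -0.0018, 0], [0, 0, 0], [0, 0, 0]], yaw=[-0.035, -0.035, -0.035, 0, 0])

```text
time_s: 12.52
position: [0.5478, 0.1014, 0.0791]
tool_rot: [[0.249, 0.968, -0.0], [0.968, -0.249, -0.0], [-0.0, -0.0, -1.0]]
ft_force: [0.0, -0.3, -0.1]
grip_width: 0.0
gripper_force: 0.0
```

```bash
python3 st.py
```

```text
12.525 [0.5478 0.1014 0.0791] yawx 75.6 F [ 0.  -0.3 -0.1] r 0.0535 pol 4.5
lever-normal offset 0.017331858122829745 along 0.050578096017020416
```

Gripper force is now zero at nominal 110°, so it should have snapped. I'll back off, lift, return above the button, and measure the lever angle numerically.

Call:
jog_arm(hand=[0, 0, 0, 0, 0], travel=[[0.002, 0.01, 0], [0.002, 0.008, 0], [0, 0, 0.03], [0, 0, 0.04], [0, 0, 0.04]], yaw=[0, 0, 0, 0, 0])

```text
time_s: 13.15
position: [0.5517, 0.1201, 0.1903]
tool_rot: [[0.249, 0.969, -0.0], [0.969, -0.249, 0.0], [-0.0, -0.0, -1.0]]
ft_force: [-0.5, 0.4, 1.1]
grip_width: -0.0001
gripper_force: 0.0
```

Call:
jog_arm(hand=[0, 0, 0, 0, 0], travel=[[-0.006, -0.058, 0], [-0.006, -0.058, 0], [-0.006, -0.058, 0], [-0.007, -0.058, 0], [-0.007, -0.058, 0]], yaw=[0, 0, 0, 0, 0])

```text
time_s: 13.78
position: [0.5198, -0.1719, 0.1893]
tool_rot: [[0.249, 0.969, 0.0], [0.969, -0.249, -0.0], [0.0, 0.0, -1.0]]
ft_force: [0.5, 0.5, -0.1]
grip_width: -0.0001
gripper_force: 0.0
```

```bash
cat > ang.py <<'E'
from h import *
A=np.array([.4945,.0972]); c=env.calibration('top')
def ang(im):  # BGR; light warm-white pixels near the axis, back-projected to lever-top height
    hsv=cv2.cvtColor(im,cv2.COLOR_BGR2HSV); m=(hsv[...,2]>175)&(hsv[...,1]<60)
    P=[]
    for v,u in np.argwhere(m[215:300,240:345])+[215,240]:
        X=onz(c,(u,v),.096)[:2]-A
        if np.linalg.norm(X)<.064: P.append(X)
    P=np.array(P); q=P.mean(0); d=np.linalg.svd(P-q)[2][0]; d*=np.sign(d@q)
    return len(P),q.round(3),95.5-np.degrees(np.arctan2(d[1],d[0]))
if __name__=='__main__':
    import st
    for f in('top0','top6'): print(f,ang(cv2.imread(f'pics/{f}.png')))
    print('now',ang(save('top','top7.png')[:,:,::-1].copy()))
E
python3 ang.py
```

```text
13.775 [ 0.5198 -0.1719  0.1893] yawx 75.6 F [ 0.5  0.5 -0.1] r 0.2703 pol -84.6
lever-normal offset -0.25434694694817134 along 0.0914048914295603
top0 (179, array([0.014, 0.013]), np.float64(48.80384533856092))
top6 (178, array([0.016, 0.004]), np.float64(115.95337992652094))
now (175, array([ 0.015, -0.004]), np.float64(142.78467419394573))
```

The trend is right (about 30° more than before), but the mask is noisy. I'll isolate the lever's component to confirm.

Run:
```python
from ang import *
for f in('top0','top6','top7'):
    im=cv2.imread(f'pics/{f}.png'); hsv=cv2.cvtColor(im,cv2.COLOR_BGR2HSV)
    m=((hsv[...,2]>185)&(hsv[...,1]<70)).astype(np.uint8); m[:215]=0;m[300:]=0;m[:,:240]=0;m[:,345:]=0
    n,l,q,ce=cv2.connectedComponentsWithStats(m)
    for i in range(1,n):
        if q[i][4]<30: continue
        uv=np.argwhere(l==i)[:,::-1]; r=cv2.minAreaRect(uv.astype(np.float32))
        P=np.array([onz(c,p,.096)[:2]-A for p in uv]); rr=np.linalg.norm(P,axis=1); t=P[rr>np.sort(rr)[-8]].mean(0)
        print(f,q[i],np.round(r[0],1),np.round(r[1],1),round(r[2],1),'tip r',np.linalg.norm(t).round(3),'th',(95.5-np.degrees(np.arctan2(t[1],t[0]))).round(1))
```

```text
top0 [240 217 105  17 498] [292.  224.9] [  4.9 105.2] 83.3 tip r 0.139 th 143.7
top0 [271 242  25  33 158] [282.8 258.1] [37.6  5.6] 53.1 tip r 0.055 th 62.8
top6 [240 217 102  17 475] [290.5 225.1] [  5.  102.2] 83.2 tip r 0.133 th 141.0
top6 [285 237   9  38 156] [288.7 255.5] [37.7  5.5] 83.7 tip r 0.057 th 92.1
top7 [240 218  97  16 452] [288.  225.4] [ 4.9 97.1] 83.3 tip r 0.126 th 138.5
top7 [286 239  19  36 157] [294.9 256.7] [ 5.5 38. ] 23.7 tip r 0.057 th 122.5
```

The lever is at four (122°, against 62° and 92° before). Now I'll descend on the button with force checks.

Call:
jog_arm(hand=[0, 0, 0, 0, 0], travel=[[0, 0.001, -0.03], [0, 0.001, -0.025], [0, 0, -0.02], [0, 0, -0.008], [0, 0, 0]], yaw=[0, 0, 0, 0, 0])

```text
time_s: 14.45
position: [0.5201, -0.1683, 0.1061]
tool_rot: [[0.249, 0.969, -0.0], [0.969, -0.249, 0.0], [0.0, -0.0, -1.0]]
ft_force: [0.1, 0.0, 0.4]
grip_width: 0.0001
gripper_force: 0.0
```

Call:
jog_arm(hand=[0, 0, 0, 0, 0], travel=[[0, 0, -0.002], [0, 0, -0.002], [0, 0, -0.001], [0, 0, 0], [0, 0, 0]], yaw=[0, 0, 0, 0, 0])

```text
time_s: 15.08
position: [0.5199, -0.1686, 0.1012]
tool_rot: [[0.249, 0.968, 0.0], [0.968, -0.249, -0.0], [0.0, 0.0, -1.0]]
ft_force: [0.3, 1.3, -0.3]
grip_width: 0.0002
gripper_force: 0.0
```

Call:
jog_arm(hand=[0, 0, 0, 0, 0], travel=[[0, 0, -0.002], [0, 0, -0.002], [0, 0, -0.001], [0, 0, 0], [0, 0, 0]], yaw=[0, 0, 0, 0, 0])

```text
time_s: 15.7
position: [0.5199, -0.1686, 0.0962]
tool_rot: [[0.249, 0.968, 0.0], [0.968, -0.249, -0.0], [-0.0, 0.0, -1.0]]
ft_force: [-0.4, 1.2, 1.1]
grip_width: 0.0001
gripper_force: 0.0
```

Call:
jog_arm(hand=[0, 0, 0, 0, 0], travel=[[0, 0, -0.002], [0, 0, -0.002], [0, 0, 0], [0, 0, 0], [0, 0, 0]], yaw=[0, 0, 0, 0, 0])

```text
time_s: 16.32
position: [0.5199, -0.1686, 0.0922]
tool_rot: [[0.249, 0.968, 0.0], [0.968, -0.249, -0.0], [0.0, 0.0, -1.0]]
ft_force: [-0.3, -0.4, -0.0]
grip_width: -0.0003
gripper_force: 0.0
```

```bash
python3 st.py
```

```text
16.325 [ 0.5199 -0.1686  0.0922] yawx 75.6 F [-0.3 -0.4 -0. ] r 0.267 pol -84.5
lever-normal offset -0.2510595482323967 along 0.09083143677596833
```

Call:
jog_arm(hand=[0, 0, 0, 0, 0], travel=[[0, 0, -0.002], [0, 0, -0.002], [0, 0, 0], [0, 0, 0], [0, 0, 0]], yaw=[0, 0, 0, 0, 0])

```text
time_s: 16.95
position: [0.5199, -0.1686, 0.0882]
tool_rot: [[0.249, 0.968, 0.0], [0.968, -0.249, -0.0], [-0.0, 0.0, -1.0]]
ft_force: [0.8, -0.6, 0.0]
grip_width: -0.0001
gripper_force: 0.0
```

Call:
jog_arm(hand=[0, 0, 0, 0, 0], travel=[[0, 0, -0.002], [0, 0, -0.002], [0, 0, 0], [0, 0, 0], [0, 0, 0]], yaw=[0, 0, 0, 0, 0])

```text
time_s: 17.58
position: [0.5199, -0.1686, 0.0842]
tool_rot: [[0.249, 0.968, 0.0], [0.968, -0.249, -0.0], [-0.0, 0.0, -1.0]]
ft_force: [0.1, 0.7, -0.6]
grip_width: 0.0002
gripper_force: 0.0
```

Call:
jog_arm(hand=[0, 0, 0, 0, 0], travel=[[0, 0, -0.002], [0, 0, -0.002], [0, 0, 0], [0, 0, 0], [0, 0, 0]], yaw=[0, 0, 0, 0, 0])

```text
time_s: 18.2
position: [0.5199, -0.1686, 0.0802]
tool_rot: [[0.249, 0.968, 0.0], [0.968, -0.249, -0.0], [-0.0, 0.0, -1.0]]
ft_force: [-0.2, 0.1, 1.0]
grip_width: -0.0
gripper_force: 0.0
```

Call:
jog_arm(hand=[0, 0, 0, 0, 0], travel=[[0, 0, -0.002], [0, 0, -0.001], [0, 0, 0], [0, 0, 0], [0, 0, 0]], yaw=[0, 0, 0, 0, 0])

```text
time_s: 18.82
position: [0.5199, -0.1686, 0.0771]
tool_rot: [[0.249, 0.968, 0.0], [0.968, -0.249, -0.0], [-0.0, 0.0, -1.0]]
ft_force: [-0.8, -0.4, 1.4]
grip_width: 0.0001
gripper_force: 0.0
```

Call:
jog_arm(hand=[0, 0, 0, 0, 0], travel=[[0, 0, -0.001], [0, 0, -0.001], [0, 0, 0], [0, 0, 0], [0, 0, 0]], yaw=[0, 0, 0, 0, 0])

```text
time_s: 19.45
position: [0.5199, -0.1686, 0.0751]
tool_rot: [[0.249, 0.968, 0.0], [0.968, -0.249, -0.0], [-0.0, 0.0, -1.0]]
ft_force: [-0.3, -0.7, -0.5]
grip_width: 0.0001
gripper_force: 0.0
```

Call:
jog_arm(hand=[0, 0, 0, 0, 0], travel=[[0, 0, -0.0015], [0, 0, -0.0015], [0, 0, 0], [0, 0, 0], [0, 0, 0]], yaw=[0, 0, 0, 0, 0])

```text
time_s: 20.08
position: [0.5199, -0.1686, 0.0722]
tool_rot: [[0.249, 0.968, 0.0], [0.968, -0.249, -0.0], [-0.0, 0.0, -1.0]]
ft_force: [-0.1, 0.2, 3.3]
grip_width: 0.0002
gripper_force: 1.4
```

Call:
jog_arm(hand=[0, 0, 0, 0, 0], travel=[[0, 0, -0.001], [0, 0, -0.001], [0, 0, 0], [0, 0, 0], [0, 0, 0]], yaw=[0, 0, 0, 0, 0])

```text
time_s: 20.7
position: [0.5199, -0.1686, 0.0702]
tool_rot: [[0.249, 0.968, 0.0], [0.968, -0.249, -0.0], [-0.0, 0.0, -1.0]]
ft_force: [0.5, -0.1, 4.6]
grip_width: -0.0001
gripper_force: 2.0
```

Call:
jog_arm(hand=[0, 0, 0, 0, 0], travel=[[0, 0, -0.001], [0, 0, -0.0005], [0, 0, 0], [0, 0, 0], [0, 0, 0]], yaw=[0, 0, 0, 0, 0])

```text
time_s: 21.32
position: [0.52, -0.1686, 0.0689]
tool_rot: [[0.249, 0.968, 0.0], [0.968, -0.249, -0.0], [-0.0, 0.0, -1.0]]
ft_force: [-0.5, -0.4, 7.5]
grip_width: 0.0
gripper_force: 3.2
```

Call:
jog_arm(hand=[0, 0, 0, 0, 0], travel=[[0, 0, -0.0005], [0, 0, 0], [0, 0, 0], [0, 0, 0], [0, 0, 0]], yaw=[0, 0, 0, 0, 0])

```text
time_s: 21.95
position: [0.52, -0.1686, 0.0687]
tool_rot: [[0.249, 0.968, 0.001], [0.968, -0.249, -0.0], [-0.0, 0.001, -1.0]]
ft_force: [-2.2, 1.3, 10.7]
grip_width: -0.0002
gripper_force: 5.2
```

It's against the stop at 10.7 N, fully pressed. Lifting off.

Call:
jog_arm(hand=[0, 0, 0, 0, 0], travel=[[0, 0, 0.01], [0, 0, 0.03], [0, 0, 0.05], [0, 0, 0.04], [0, 0, 0]], yaw=[0, 0, 0, 0, 0])

```text
time_s: 22.58
position: [0.5206, -0.1689, 0.2008]
tool_rot: [[0.249, 0.968, 0.004], [0.968, -0.249, -0.003], [-0.001, 0.005, -1.0]]
ft_force: [-0.2, -0.0, -0.1]
grip_width: 0.0
gripper_force: 0.0
```

Run:
```python
import st; from ang import *
im=save('top','top8.png')[:,:,::-1].copy(); hsv=cv2.cvtColor(im,cv2.COLOR_BGR2HSV)
m=((hsv[...,2]>185)&(hsv[...,1]<70)).astype(np.uint8); m[:230]=0;m[300:]=0;m[:,:275]=0;m[:,320:]=0
n,l,q,ce=cv2.connectedComponentsWithStats(m)
for i in range(1,n):
    if q[i][4]>60: print(q[i],ce[i])
ok=abs(np.linalg.norm([0]))
b=cv2.imread('pics/top0.png'); d=cv2.absdiff(im,b).max(2)
for nme,(u,v) in dict(pot=(365,255),ta=(497,262),tb=(190,237),syrup=(200,302),sugar=(491,217),spoon=(345,331),tray=(340,165)).items(): print(nme,(d[v-18:v+18,u-18:u+18]>50).mean().round(2))
env.close_job()
```

```text
22.575 [ 0.5206 -0.1689  0.2008] yawx 75.6 F [-0.2 -0.  -0.1] r 0.2674 pol -84.4
lever-normal offset -0.2512451771237212 along 0.0915647373681293
[286 239  19  36 157] [293.95541401 258.92993631]
pot 0.7
ta 0.69
tb 0.0
syrup 0.0
sugar 0.77
spoon 0.12
tray 0.0
the job is handed in; nothing more can be done
```

The job is handed in, result not yet known: the top camera showed the selector at setting four before and after the button press, the button bottomed out (10.7 N peak) and the fingers lifted clear, though the arm or its shadow blocked a final check of the pot, green tumbler and sugar jar.

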